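Unlock the transport slide, align the quarter-turn fastener and hold the access panel shut

TASK

Get the access panel of the bench instrument shut: first slide the transport lock on the deck in front of it to the left, all the way to its end stop, then turn the panel's quarter-turn fastener clockwise until its slot lines up with the two index marks, and then press the panel down flush against its frame with the gripper. The gasket pushes the panel up again, so finish while still holding it pressed flush, with the lock and the fastener left as set, and do not push the beaker, the vial or the dish beside the instrument out of place or over.

Things in the scene. Friction and masses are not known exactly. Their poses are not given: they have to be found in the camera images.
- unit: White bench instrument, a flat case 226 (x) x 280 (y) x 60 mm high, fixed to the table. Origin: centre of its underside; x points to its rear, y to its left, z up. Its top deck (60 mm above the table) carries the slide track in front and the hinged access panel behind it.
- lock (a joint): Transport lock on the deck in front of the panel: travel of its carriage in m, 0 at the right stop (locked), 0.060 at the left end stop (unlocked); slides along the unit's +y, with a drag of about 1.5 N, and stays where it is left. A flat tongue on it reaches under the panel's front edge and blocks the panel unless it lies in the notch of that edge, which it does only within the last 3 mm.
- lock_grip (a point): Centre of the top face of the lock's black upright grip, 28 mm above the deck. The grip is 14 (x) x 16 (y) mm and 23 mm high, on a 3 mm carriage 24 x 34 mm; the track is 76 mm in front of the unit's origin; nothing beside it within 30 mm stands higher than 5 mm above the deck, except the flat tongue behind it (8 mm); the panel edge is 34 mm behind it.
- panel: Aluminium access panel, 120 (x) x 170 (y) x 6 mm, hinged along its rear edge. Origin on the hinge line, at the panel's underside: 85 mm behind the unit's origin and 60 mm above the table; x to the rear, y left, z out of its top face. The front edge is 120 mm before the origin; it has a notch 24 mm wide centred 30 mm left of the middle.
- panel_hinge (a joint): Opening angle of the panel in rad: 0 flush on its frame (hard stop), 0.117 lifted by the gasket (front edge 14 mm up). The gasket acts as a spring: about 2 N downward near the front edge begins to close it, about 4.5 N there holds it flush.
- panel_press (a point): Bare spot of the panel's top face, 10 mm behind the front edge and 55 mm right of its middle, good for pressing. Flush, it is 66 mm above the table.
- fastener (a joint): Angle of the fastener in rad about the panel's z: 0 when its slot lies along the unit's x, in line with the two index marks; positive is counter-clockwise from above. Stops at -0.4 and 1.5; 0.04 N m of friction, stays where it is left. A cross pin under it keeps the panel from closing unless within about 0.15 of 0.
- fastener_grip (a point): Centre of the top of the fastener's raised grip bar, on its axis, 85 mm before the panel's hinge line, in the middle of the panel; its x lies along the bar. The bar is 30 mm long, 12 mm wide (grasp it across the width), with the slot cut along its top, and stands from 4 to 22 mm above the panel's top face on a disc of 34 mm diameter. Two dark index marks 10 x 3 mm lie on the panel before and behind the disc.
- beaker: Small glass beaker, 54 x 60 mm, 60 mm high, standing left of the unit. Origin: centre of its underside.
- vial: Glass vial with black cap, 22 mm diameter, 54 mm high, standing right of the unit. Origin: centre of its underside.
- dish: Petri dish, 68 mm diameter, 14 mm high, lying right of the unit. Origin: centre of its underside.

How it is judged (in metres and radians):
On the way, in this order (a step that is already met when the one before it is completed fails the run):
1. the transport lock is at its left end stop (within 3 mm) (value of joint lock above 0.057 m), for 0.2 s.
2. the fastener's slot lines up with the index marks (within 0.15 rad), the lock still at its stop (value of joint fastener between -0.15 and 0.15 rad and value of joint lock above 0.057 m), for 0.2 s.
At the end, for the whole second after the job is handed in: The lock is within 3 mm of its left end stop, the fastener's slot within 0.15 rad of the index marks, and the panel is held flush (within 0.016 rad, 2 mm at its front edge) by the robot pressing on the panel or its fastener with more than 2 N; the robot is still holding it (all of step 2 and value of joint panel_hinge below 0.016 rad and contact force between any of the fingers, the arm and panel above 2 N); the arm keeps its last pose, push and grip.
It fails at once if the beaker, the vial or the dish is pushed more than 30 mm or tipped over (distance of any of beaker, vial, dish from where it was at the start of the episode above 0.03 m or angle between any of beaker, vial, dish's own z axis and vertical above 0.5 rad).
It also fails if it takes over 51 s, if anything falls off the work surface, if the arm or the gripper's body presses on something with over 40 N, if the wrist force passes 120 N, or if a joint passes its speed limit or range.

ROBOT

A 6-joint arm with a two-finger parallel gripper is mounted at the origin on a cart in front of the work surface, level with it; the furniture and walls round the work are solid. World frame = base frame: x ahead of the robot, y to its left, z up, the work surface at z = 0. Lengths are in mm, angles in rad, forces in N, time in s.
With the tool pointing down it reaches from about 350 to 875 mm from the base axis. Payload 4.2 kg.
Tool frame: the origin (TCP) lies midway between the tips of the shut fingers; the grasp point (between the pads) lies 19 mm behind it; z points along the fingers, y is the line along which they close (so a half turn about z gives the same grasp; the last joint's range is limited). The gripper opens to 85 mm and grips with 20 to 120 N. Pads are 22 mm wide; open, the fingers measure 114 mm over their backs; the gripper's body (76 mm by 85 mm) begins 54 mm behind the grasp point. The pads swing forward as they close: fully open they stand 13 mm farther back than shut.
Start: joints at [1.377, 0.385, 0.008, 0, -1.194, -0.259], TCP at [273.394, 562.01, 231.312] pointing down, gripper open.
Joint ranges: [-3.14, 3.14], [-1.21, 2.06], [-1.07, 1.41], [-3.16, 2.05], [-2.99, -0.16], [-3.1, 3.1]. Speed limits (rad/s): [2.79, 2.79, 3.14, 3.14, 3.14, 3.14].

INTERFACE

Orientations are given as a unit quaternion [x, y, z, w].
In Python, from bench import arm, eyes, nets gives the robot as it stands.
- The arm moves only by the tool apply_moves, never from a script. Its arguments are lists of equal length, an entry for each row: "delta_rot": the turn, a rotation vector about the tool's x, y, z as a fraction of full scale, a list of three; "xyz": the shift along the tool's x, y, z as a fraction of full scale, a list of three; "hand": the gripper command: -1 is fully open, 1 is shut, values between are in proportion. In form: {"delta_rot": [[ax, ay, az], ...], "xyz": [[dx, dy, dz], ...], "hand": [hand, ...]}. A call has 1 to 20 rows; each row shifts and turns the commanded pose from where the row before left it, along the tool's axes as they then stand; what a row does not reach is not made up. Full scale, the value 1, is 0.025 m for a shift and 6 degrees for a turn. A row lasts 1/12 s, in which the tool goes at most 41.7 mm and 7.16 degrees, less where a joint would pass 70% of its speed; a pose out of reach is approached as far as the arm can. A call with a number of a shift or a turn outside -1 to 1 is refused whole. A call with a gripper value outside its range is refused whole. The fingers move at their own pace and stop on an object; the grip force is fixed at half the most. Time passes only in rows, so rows that do not move let the fingers close. It gives the time, the measured TCP pose, the force, the opening and the grip force at its end, in the units of the state.
- arm.read_state(): the state, without advancing time (a new reading comes with each control period).
- eyes.get_image(name): name is "side" or "top" or "wrist"; returns a dict with "frame" (384x512x3 uint8, red, green, blue), "range_z" (384x512 float32, mm along the optical axis (not along the pixel's ray), 0 where there is no reading), "camera_matrix" (3x3 intrinsics, pixels), "R" (3x3) and "t" (3): a world point X has camera coordinates R X + t; the wrist camera has in their place "hand_eye" (4x4, takes a point from camera to tool coordinates, whose origin is the TCP and whose axes are the flange's). Camera axes: x right, y down, z forward; pixel columns grow to the right and rows downward; lengths in mm; the calibration is good to about 2 mm. The wrist camera is an equidistant fisheye: a pixel r from the principal point sees the ray r / f radians off the axis. A picture is of the moment at which its call begins: read the wrist's pose just before it.
- arm.job_done(): hands the job in; it is judged then, once.
Trained networks look in a picture, given as the dict that the camera call returned (one of the last four; its "shot" number tells which), for a name from the list of things; names that differ only in an ending like _2 or _b are one class to them, and where a whole thing is asked for, a point or a joint stands for the part that bears it (a point fixed in the world has none). Each returns a list of dicts, best first, with "score" (0 to 1); they miss things now and then, are a little off and sometimes report something else, mostly with a low value. They report only what shows in the picture. A call takes as long as a camera call.
- nets.look_for(name, picture): "bbox" ([left, top, right, bottom] in pixels, round what is visible of it).
- nets.masks_of(name, picture): "region" (384x512 bool, what is visible of it) and "bbox" ([left, top, right, bottom] in pixels, round what is visible of it).
The state is a dict: "clock": time; "joints": joint angles; "joint_vel": joint speeds; "joint_efforts": joint torques, N m; "position": TCP position; "ee_rot": TCP orientation; "contact_force": force on the tool from outside, world axes, zero at the start; "wrist_torque": the same for the moment, N m; "gripper_width": finger opening in mm; "grasp_force": force on a finger pad.
Only numpy, scipy, OpenCV 4.12 (cv2) and the standard library are available. Lean on these libraries where they do the work, as an engineer would, in place of code of your own. Each camera call takes 0.05 s, during which the arm holds its last target. There are 200 camera calls.

## Working session

There is one attempt and no reset: what is moved stays moved. The work goes in short steps, Python scripts to look and compute and a tool call to move; the robot and the scene stay as the last step left them, time stands still between calls to the robot, and variables do not carry over. Pictures are saved under pics/ and viewed, at most 10 in all, crops included, and the job is handed in when it is done.

Besides the shell and the picture viewer there is one more tool, called after "Request:" as name(argument=value, ...) on one line, values as JSON. apply_moves: Moves the arm, as the interface text tells. Its arguments: {"type":"object","properties":{"delta_rot":{"type":"array"},"xyz":{"type":"array"},"hand":{"type":"array"}},"required":["delta_rot","xyz","hand"]}

```bash
mkdir -p pics; cat > h.py <<'E'
import numpy as np, cv2
from bench import arm, eyes, nets
def world(p,region):
    K=p["camera_matrix"];R=np.array(p["R"]);t=np.array(p["t"])
    v,u=np.nonzero(region&(p["range_z"]>0)); z=p["range_z"][v,u]
    c=np.stack([(u-K[0][2])/K[0][0]*z,(v-K[1][2])/K[1][1]*z,z],1)
    return (c-t)@R
E
python3 - <<'E'
from h import *
s=arm.read_state();print(s)
ims=[]
for n in("top","side"):
    p=eyes.get_image(n);ims.append(p["frame"])
    for k in("unit","lock_grip","panel","fastener_grip","beaker","vial","dish"):
        r=nets.masks_of(k,p)
        if r:
            w=world(p,r[0]["region"]); print(n,k,round(r[0]["score"],2),r[0]["bbox"],len(w))
            if len(w): print(np.percentile(w,[2,50,98],axis=0).round().tolist())
cv2.imwrite("pics/a.png",cv2.cvtColor(cv2.resize(ims[0],(768,576)),cv2.COLOR_RGB2BGR))
cv2.imwrite("pics/b.png",cv2.cvtColor(ims[1],cv2.COLOR_RGB2BGR))
E
```

```text
{'clock': 0.0, 'joints': array([ 1.37658765e+00,  3.85573139e-01,  6.61197891e-03, -5.09493931e-04,
       -1.19400287e+00, -2.58615241e-01]), 'joint_vel': array([ 0.00061362,  0.00165709, -0.00181954,  0.00070705,  0.00050465,
        0.00058219]), 'joint_efforts': array([-5.25372070e-05, -3.92286372e+01,  1.88396662e+01,  4.18629304e+00,
       -4.64885714e-03,  8.12877147e-06]), 'position': array([273.15616359, 561.49019516, 230.20460243]), 'ee_rot': array([ 9.74456416e-01, -2.24573958e-01, -2.01754187e-04,  1.09091446e-03]), 'contact_force': array([ 0.25585073, -0.12091095,  0.46195791]), 'wrist_torque': array([ 0.03428809, -0.00989057, -0.01851367]), 'grasp_force': 0.0, 'gripper_width': 85.48345101650558}
top unit 0.65 [176.2, 148.3, 294.9, 248.6] 9630
[[474.0, -51.0, 55.0], [585.0, 82.0, 61.0], [699.0, 219.0, 80.0]]
top lock_grip 0.63 [226.9, 211.7, 239.4, 232.3] 198
[[499.0, 68.0, 60.0], [517.0, 81.0, 67.0], [549.0, 99.0, 89.0]]
top panel 0.63 [201.0, 158.9, 273.4, 216.7] 3218
[[552.0, -0.0, 63.0], [615.0, 79.0, 72.0], [678.0, 163.0, 86.0]]
top fastener_grip 0.47 [226.3, 191.2
[... 420 characters left out ...]
14.0]]
side unit 0.76 [185.6, 157.6, 311.1, 249.5] 8683
[[460.0, -67.0, 10.0], [567.0, 11.0, 59.0], [690.0, 213.0, 80.0]]
side lock_grip 0.74 [203.5, 184.5, 230.8, 201.1] 237
[[497.0, 67.0, 60.0], [512.0, 76.0, 67.0], [550.0, 106.0, 88.0]]
side panel 0.81 [220.4, 167.5, 291.6, 204.0] 1939
[[548.0, -7.0, 64.0], [609.0, 66.0, 72.0], [673.0, 160.0, 93.0]]
side beaker 0.92 [207.1, 143.2, 229.8, 166.3] 357
[[573.0, 284.0, 25.0], [598.0, 300.0, 46.0], [626.0, 339.0, 59.0]]
side vial 0.52 [225.2, 240.6, 237.7, 268.2] 278
[[481.0, -97.0, 1.0], [490.0, -92.0, 30.0], [501.0, -80.0, 54.0]]
side dish 0.6 [277.4, 255.4, 313.4, 279.5] 778
[[569.0, -178.0, 2.0], [602.0, -144.0, 6.0], [634.0, -112.0, 14.0]]
```

View pics/a.png

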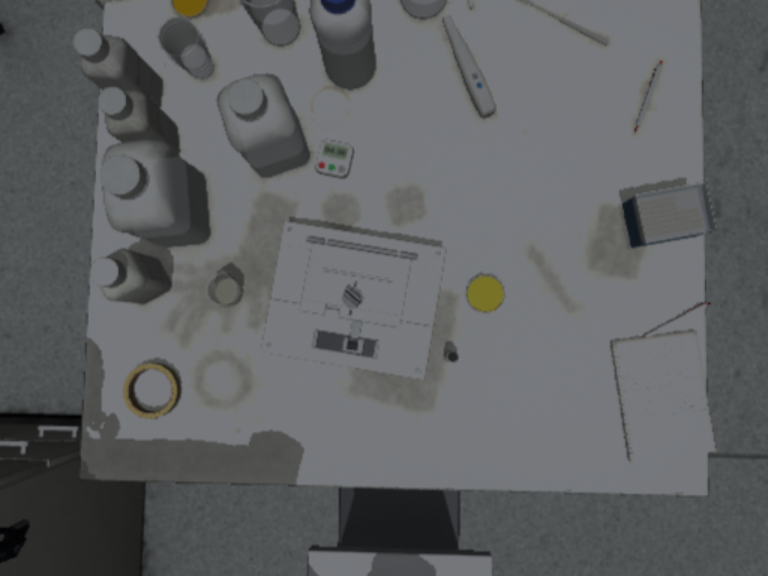

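View pics/b.png

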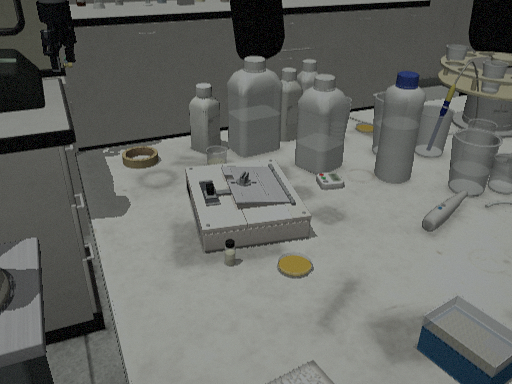

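The top view shows the unit around (355,300) at about −8° yaw, with the lock at (352,345) at the right end of its visible track and the fastener bar diagonal at (352,295). The side view confirms this, with the vial in front of and to the right of the unit. Next I'll get the unit's pose.

```bash
cat >> h.py <<'E'
def to_tool(T,s):
    from scipy.spatial.transform import Rotation as Ro
    return Ro.from_quat(s["ee_rot"]).inv().apply(np.asarray(T)-s["position"])
E
python3 - <<'E'
from h import *
s=arm.read_state()
for n in("top","side"):
    p=eyes.get_image(n)
    w=world(p,np.ones((384,512),bool))
    m=(w[:,2]>50)&(w[:,2]<95)&(w[:,0]>440)&(w[:,0]<730)&(w[:,1]>-75)&(w[:,1]<245)
    (c,sz,a)=cv2.minAreaRect(w[m][:,:2].astype(np.float32)); print(n,c,sz,a)
    for k,zmin in(("lock_grip",83),("fastener_grip",88)):
        r=nets.masks_of(k,p)
        if r:
            q=world(p,r[0]["region"]);q=q[q[:,2]>zmin];print(k,len(q),q.mean(0) if len(q) else 0)
            if len(q)>5:
                e=np.linalg.eigh(np.cov(q[:,:2].T));print(e[0],e[1][:,1])
E
```

```text
top (587.4088745117188, 84.71895599365234) (280.05316162109375, 226.6081085205078) 81.43362426757812
lock_grip 40 [509.72315741  83.47349626  86.91077018]
[17.41678569 25.73443358] [-0.09929417  0.99505812]
side (585.1152954101562, 84.25941467285156) (285.7574768066406, 226.16635131835938) 81.47328186035156
lock_grip 33 [508.10917231  81.00702188  86.35023794]
[17.64549907 30.06947453] [0.05506453 0.9984828 ]
fastener_grip 61 [586.96995593  80.39064318  94.2047141 ]
[ 15.57862977 104.39714574] [0.6384941  0.76962672]
```

Request:
apply_moves(delta_rot=[[0,0,0],[0,0,0],[0,0,0],[0,0,0],[0,0,0],[0,0,0],[0,0,0],[0,0,0],[0,0,0],[0,0,0],[0,0,0],[0,0,0],[0,0,0],[0,0,0],[0,0,0],[0,0,0],[0,0,0],[0,0,0]], xyz=[[0.96,0.8,0],[0.96,0.8,0],[0.96,0.8,0],[0.96,0.8,0],[0.96,0.8,0],[0.96,0.8,0],[0.96,0.8,0],[0.96,0.8,0],[0.96,0.8,0],[0.96,0.8,0],[0.96,0.8,0],[0.96,0.8,0],[0.96,0.8,0],[0.96,0.8,0],[0.96,0.8,0],[0.96,0.8,0],[0.96,0.8,0],[0.96,0.8,0]], hand=[1,1,1,1,1,1,1,1,1,1,1,1,1,1,1,1,1,1])

```text
clock: 2.6
position: [504.8, 47.8, 231.6]
ee_rot: [0.974, -0.224, 0.0, -0.0]
contact_force: [0.8, 0.1, 0.2]
gripper_width: 0.0
grasp_force: 0.0
```

Request:
apply_moves(delta_rot=[[0,0,-0.97],[0,0,-0.97],[0,0,-0.96],[0,0,0]], xyz=[[0,0,0.8],[0,0,0.8],[0,0,0.6],[0,0,0]], hand=[1,1,1,1])

```text
clock: 2.93
position: [502.3, 48.3, 173.3]
ee_rot: [0.997, -0.074, -0.003, 0.001]
contact_force: [0.1, -0.1, 0.1]
gripper_width: -0.0
grasp_force: 0.0
```

```bash
cat >> h.py <<'E'
def wpts(p,s,region):
    from scipy.spatial.transform import Rotation as Ro
    K=p["camera_matrix"];H=np.array(p["hand_eye"])
    v,u=np.nonzero(region&(p["range_z"]>0)); z=p["range_z"][v,u]
    a=(u-K[0][2])/K[0][0];b=(v-K[1][2])/K[1][1];th=np.hypot(a,b);k=np.tan(th)/np.maximum(th,1e-9)
    c=np.stack([a*k*z,b*k*z,z],1)
    return Ro.from_quat(s["ee_rot"]).apply(c@H[:3,:3].T+H[:3,3])+s["position"]
C=np.array([587,84.5]);Y=-0.15
def unit(w):
    d=w[:,:2]-C;c,s=np.cos(Y),np.sin(Y)
    return np.stack([d[:,0]*c+d[:,1]*s,-d[:,0]*s+d[:,1]*c,w[:,2]],1)
E
python3 - <<'E'
from h import *
s=arm.read_state();print(s["clock"],s["position"],s["ee_rot"],s["joints"],s["gripper_width"])
p=eyes.get_image("wrist")
cv2.imwrite("pics/c.png",cv2.cvtColor(p["frame"],cv2.COLOR_RGB2BGR))
for k,zm in(("lock_grip",82),("fastener_grip",88),("panel",0)):
    r=nets.masks_of(k,p)
    if r:
        w=wpts(p,s,r[0]["region"]);w=w[w[:,2]>zm];q=unit(w)
        print(k,r[0]["score"],r[0]["bbox"],len(w));
        if len(w)>5:
            print(w.mean(0),np.percentile(q,[2,50,98],axis=0).round(1).tolist());e=np.linalg.eigh(np.cov(q[:,:2].T));print(e)
E
```

```text
2.9333 [502.29880486  48.30694822 173.29380665] [ 0.99722244 -0.07440544 -0.00316477  0.00110328] [ 0.41745025  0.23753628 -0.36337885 -0.00126084 -0.97650281  1.00510614] -0.04636268766621629
lock_grip 0.75 [197.3, 141.8, 237.1, 201.5] 363
[509.11053269  84.3814001   87.22198182] [[-84.5, -19.8, 83.1], [-76.8, -11.7, 87.5], [-70.8, -3.3, 88.9]]
EighResult(eigenvalues=array([18.78931328, 24.4031998 ]), eigenvectors=array([[-0.99770739,  0.06767549],
       [ 0.06767549,  0.99770739]]))
fastener_grip 0.75 [172.0, 77.5, 215.6, 120.1] 647
[587.99800717  84.8997497   96.04373304] [[-9.4, -12.8, 90.7], [0.9, 0.5, 97.2], [11.4, 14.5, 99.3]]
EighResult(eigenvalues=array([12.27346926, 77.36167135]), eigenvectors=array([[-0.85887991,  0.51217702],
       [ 0.51217702,  0.85887991]]))
panel 0.56 [104.9, 0.0, 299.2, 146.8] 26924
[609.73594254  77.25532065  73.68320671] [[-33.3, -80.3, 65.9], [22.8, -6.7, 73.3], [82.8, 81.2, 92.4]]
EighResult(eigenvalues=array([1155.0204319 , 2286.11370378]), eigenvectors=array([[-0.9972699 ,  0.07384272],
       [ 0.07384272,  0.9972699 ]]))
```

View pics/c.png

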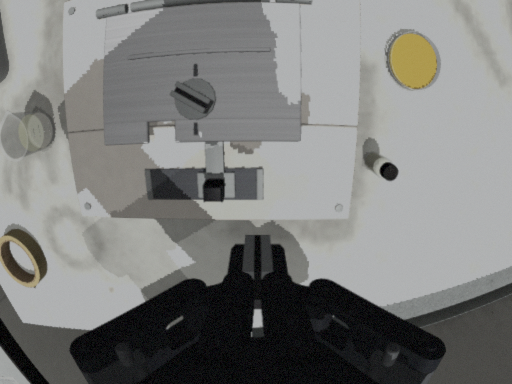

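The wrist view shows the lock at (214,188), left of the fingertips and mid-track. The fastener slot is about 59° counter-clockwise of the marks, and the notch is near (162,130). The right side of the grip is clear, so I'll descend there with the fingers shut.

Request:
apply_moves(delta_rot=[[0,0,0],[0,0,0],[0,0,0],[0,0,0],[0,0,0],[0,0,0]], xyz=[[0.06,0,0.9],[0,0,0.9],[0,0,0.9],[0,0,0.9],[0,0,0.4],[0,0,0]], hand=[1,1,1,1,1,1])

```text
clock: 3.63
position: [505.0, 49.0, 75.1]
ee_rot: [0.997, -0.075, -0.001, 0.001]
contact_force: [0.1, -0.6, -0.1]
gripper_width: -0.1
grasp_force: 0.0
```

Request:
apply_moves(delta_rot=[[0,0,0],[0,0,0],[0,0,0],[0,0,0],[0,0,0],[0,0,0]], xyz=[[0,-0.4,0],[0,-0.4,0],[0,-0.4,0],[0,-0.4,0],[0,-0.4,0],[0,0,0]], hand=[1,1,1,1,1,1])

```text
clock: 4.13
position: [514.6, 101.0, 77.2]
ee_rot: [0.997, -0.073, 0.001, -0.001]
contact_force: [0.0, 0.3, -0.1]
gripper_width: 0.1
grasp_force: 0.0
```

```bash
cat > lk.py <<'E'
from h import *
s=arm.read_state();print(s["clock"],s["position"],unit(s["position"][None]),s["contact_force"])
p=eyes.get_image("top")
r=nets.masks_of("lock_grip",p)
for x in r[:2]:
    w=world(p,x["region"]);q=unit(w);m=(q[:,2]>82)&(q[:,2]<92)
    print(x["score"],x["bbox"],m.sum(),np.percentile(q,[2,50,98],axis=0).round(1).tolist(),q[m].mean(0) if m.any() else 0)
p=eyes.get_image("wrist")
for x in nets.masks_of("lock_grip",p)[:1]:
    q=unit(wpts(p,s,x["region"]));m=(q[:,2]>82)&(q[:,2]<92)
    print("w",x["score"],x["bbox"],m.sum(),np.percentile(q[m],[2,50,98],axis=0).round(1).tolist() if m.any() else 0)
import sys
if len(sys.argv)>1: cv2.imwrite(sys.argv[1],cv2.cvtColor(p["frame"],cv2.COLOR_RGB2BGR))
E
python3 lk.py pics/d.png
```

```text
4.1333 [514.56409292 100.97415945  77.24089394] [[-74.08439754   5.46448572  77.24089394]] [ 0.01438359  0.29360441 -0.07055362]
w 0.71 [189.2, 150.1, 248.4, 275.6] 790 [[-83.4, 20.8, 82.7], [-74.4, 28.5, 88.2], [-69.9, 36.7, 89.6]]
```

View pics/d.png

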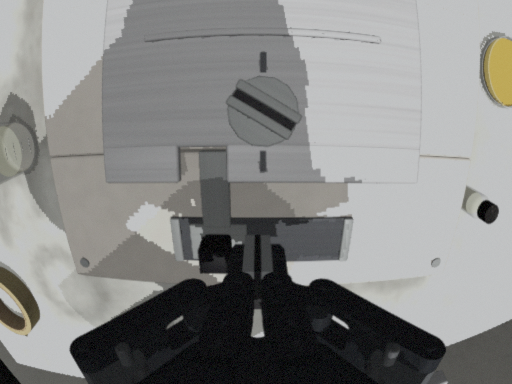

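The grip is at y≈28 mm. The tongue (200–230) is still a little right of the notch centre (203), so I'll push further in small steps until the stop shows in the force.

Request:
apply_moves(delta_rot=[[0,0,0],[0,0,0],[0,0,0],[0,0,0]], xyz=[[0,-0.08,0.04],[0,-0.08,0.04],[0,0,0],[0,0,0]], hand=[1,1,1,1])

```text
clock: 4.67
position: [513.7, 102.3, 74.1]
ee_rot: [0.997, -0.075, -0.0, 0.0]
contact_force: [0.2, 0.5, -0.7]
gripper_width: 0.0
grasp_force: 0.2
```

Request:
apply_moves(delta_rot=[[0,0,0],[0,0,0],[0,0,0],[0,0,0]], xyz=[[0,-0.08,0],[0,0,0],[0,0,0],[0,0,0]], hand=[1,1,1,1])

```text
clock: 5.0
position: [514.0, 104.3, 74.2]
ee_rot: [0.997, -0.075, -0.0, 0.0]
contact_force: [-0.4, -0.5, -0.8]
gripper_width: -0.1
grasp_force: 0.6
```

Request:
apply_moves(delta_rot=[[0,0,0],[0,0,0],[0,0,0],[0,0,0]], xyz=[[0,-0.08,0],[0,0,0],[0,0,0],[0,0,0]], hand=[1,1,1,1])

```text
clock: 5.33
position: [514.1, 105.6, 74.2]
ee_rot: [0.997, -0.075, -0.001, 0.001]
contact_force: [1.1, -5.3, -0.5]
gripper_width: 0.3
grasp_force: 2.5
```

Request:
apply_moves(delta_rot=[[0,0,0],[0,0,0],[0,0,0],[0,0,0]], xyz=[[0,-0.08,0],[0,0,0],[0,0,0],[0,0,0]], hand=[1,1,1,1])

```text
clock: 5.67
position: [514.0, 105.9, 74.2]
ee_rot: [0.997, -0.075, -0.001, 0.002]
contact_force: [1.7, -10.9, 0.6]
gripper_width: 0.4
grasp_force: 5.4
```

```bash
python3 lk.py pics/e.png
```

```text
5.6667 [513.99707054 105.90919539  74.21224044] [[-75.38253543  10.25937176  74.21224044]] [  1.66119489 -10.92024245   0.60373724]
w 0.87 [192.6, 149.9, 253.6, 276.7] 693 [[-84.5, 25.5, 82.5], [-75.3, 32.4, 87.5], [-70.9, 39.3, 89.0]]
```

I felt the stop: 11 N with no further travel, and the grip at about +32 mm. I'll back off, rise, and go above the fastener.

Request:
apply_moves(delta_rot=[[0,0,0],[0,0,0],[0,0,0],[0,0,0],[0,0,0],[0,0,0],[0,0,0],[0,0,0],[0,0,-0.99],[0,0,-0.99],[0,0,-0.99],[0,0,-0.99],[0,0,-0.99],[0,0,-0.99],[0,0,-0.99],[0,0,-0.99],[0,0,-0.99],[0,0,-0.96]], xyz=[[0,0.25,0],[0,0.14,0],[0,0,-0.9],[0,0,-0.9],[0.76,0,-0.8],[0.76,0,0],[0.76,0,0],[0.76,0,0],[0,0,0],[0,0,0],[0,0,0],[0,0,0],[0,0,0],[0,0,0],[0,0,0],[0,0,0],[0,0,0],[0,0,0]], hand=[1,1,1,1,1,1,1,1,0,0,0,0,0,0,0,0,0,0])

```text
clock: 7.37
position: [588.8, 88.3, 139.5]
ee_rot: [0.903, 0.43, 0.001, -0.0]
contact_force: [0.8, 0.4, 0.9]
gripper_width: 42.5
grasp_force: 0.0
```

```bash
python3 - <<'E'
from h import *
s=arm.read_state();print(s["clock"],s["position"],s["ee_rot"],s["joints"][5],s["gripper_width"])
p=eyes.get_image("wrist")
cv2.imwrite("pics/f.png",cv2.cvtColor(p["frame"],cv2.COLOR_RGB2BGR))
for k,zm in(("lock_grip",82),("fastener_grip",90)):
    r=nets.masks_of(k,p)
    if r:
        w=wpts(p,s,r[0]["region"]);w=w[(w[:,2]>zm)&(w[:,2]<102)];q=unit(w)
        print(k,r[0]["score"],r[0]["bbox"],len(w));
        if len(w)>5:
            print(w.mean(0),np.percentile(q,[2,50,98],axis=0).round(1).tolist());e=np.linalg.eigh(np.cov(w[:,:2].T));print(e[0],e[1][:,1])
            print("tool",to_tool(w.mean(0),s))
E
```

```text
7.3667 [588.80570221  88.28208894 139.54275294] [ 9.02609744e-01  4.30458898e-01  8.36756288e-04 -2.95564472e-04] 2.0410137133261097 42.482640880407644
lock_grip 0.88 [136.6, 177.5, 219.4, 243.6] 382
[516.11138045 127.40871032  86.98493662] [[-84.1, 23.7, 82.6], [-76.2, 31.9, 87.4], [-70.7, 39.5, 88.8]]
[17.21942165 24.19550037] [-0.14768923  0.98903382]
tool [-15.44300148 -81.12532497  52.51548655]
fastener_grip 0.92 [234.9, 188.1, 278.5, 240.9] 736
[589.57616128  86.88810226  95.88485263] [[-7.9, -11.2, 90.8], [2.3, 3.0, 96.9], [12.3, 16.0, 99.3]]
[12.68446058 75.102836  ] [0.61302087 0.79006672]
tool [-0.67535021  1.46793631 43.65705132]
```

View pics/f.png

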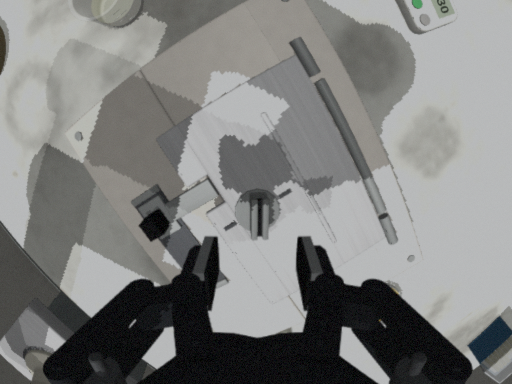

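The bar (at about (258,215)) lies along the tool x axis between the fingers, and the lock is at its left end. Now to descend and grasp.

Request:
apply_moves(delta_rot=[[0,0,0],[0,0,0],[0,0,0],[0,0,0],[0,0,0],[0,0,0],[0,0,0],[0,0,0],[0,0,0],[0,0,0],[0,0,0]], xyz=[[0,0.06,0.6],[0,0,0.6],[0,0,0.5],[0,0,0.3],[0,0,0.15],[0,0,0],[0,0,0],[0,0,0],[0,0,0],[0,0,0],[0,0,0]], hand=[0,0,0,0,0,0,1,1,1,1,1])

```text
clock: 8.43
position: [589.5, 87.1, 86.0]
ee_rot: [0.904, 0.428, 0.0, -0.0]
contact_force: [-2.3, 3.5, 0.7]
gripper_width: 10.3
grasp_force: 59.5
```

Request:
apply_moves(delta_rot=[[0,0,0.66],[0,0,0.66],[0,0,0.66],[0,0,0.66],[0,0,0.66],[0,0,0.66],[0,0,0.66],[0,0,0.66],[0,0,0.66],[0,0,0.66],[0,0,0.66],[0,0,0.66],[0,0,0.66],[0,0,0.66],[0,0,0.66],[0,0,0],[0,0,0],[0,0,0],[0,0,0]], xyz=[[0,0,0],[0,0,0],[0,0,0],[0,0,0],[0,0,0],[0,0,0],[0,0,0],[0,0,0],[0,0,0],[0,0,0],[0,0,0],[0,0,0],[0,0,0],[0,0,0],[0,0,0],[0,0,0],[0,0,0],[0,0,0],[0,0,0]], hand=[1,1,1,1,1,1,1,1,1,1,1,1,1,1,1,1,1,1,1])

```text
clock: 10.02
position: [589.9, 85.4, 85.5]
ee_rot: [0.997, -0.075, 0.0, 0.001]
contact_force: [2.9, -5.0, -2.7]
gripper_width: 10.2
grasp_force: 59.1
```

Request:
apply_moves(delta_rot=[[0,0,0],[0,0,0],[0,0,0],[0,0,0],[0,0,0],[0,0,0],[0,0,0],[0,0,0]], xyz=[[0,0,0],[0,0,0],[0,0,0],[0,0,-0.4],[0,0,-0.7],[0,0,-0.7],[0,0,-0.7],[0,0,0]], hand=[0,0,0,0,0,0,0,0])

```text
clock: 10.68
position: [592.2, 87.5, 153.1]
ee_rot: [0.997, -0.075, 0.004, -0.002]
contact_force: [0.5, 0.9, 0.4]
gripper_width: 42.7
grasp_force: 0.0
```

```bash
python3 - <<'E'
from h import *
s=arm.read_state();print(s["clock"],s["position"],s["ee_rot"],s["joints"][5],s["gripper_width"])
p=eyes.get_image("wrist")
cv2.imwrite("pics/g.png",cv2.cvtColor(p["frame"],cv2.COLOR_RGB2BGR))
for k,zm in(("lock_grip",82),("fastener_grip",90),("panel",60)):
    r=nets.masks_of(k,p)
    if r:
        w=wpts(p,s,r[0]["region"]);w=w[(w[:,2]>zm)&(w[:,2]<102)];q=unit(w)
        print(k,r[0]["score"],r[0]["bbox"],len(w));
        if len(w)>5:
            print(w.mean(0),np.percentile(q,[2,50,98],axis=0).round(1).tolist());e=np.linalg.eigh(np.cov(q[:,:2].T));print(e[0],e[1][:,1])
E
```

```text
10.6833 [592.2043742   87.5009327  153.14450154] [ 0.99715592 -0.0752288   0.00428087 -0.00154231] 1.0017167399224427 42.720176363894666
lock_grip 0.96 [216.4, 226.5, 250.6, 298.9] 270
[516.62615551 126.55907558  86.833712  ] [[-83.6, 22.8, 82.8], [-75.1, 31.3, 87.2], [-70.5, 39.2, 88.7]]
[16.16302029 24.04979046] [-0.02722173  0.99962942]
fastener_grip 0.9 [242.5, 189.6, 280.3, 233.7] 655
[589.66279929  85.23258192  95.77410759] [[-11.8, -4.7, 90.4], [2.7, 1.1, 96.7], [16.3, 7.0, 99.4]]
[12.8327218  73.11153632] [-0.99995776 -0.00919093]
panel 0.7 [157.2, 85.2, 367.7, 246.5] 30483
[617.53527767  80.9089445   72.75831807] [[-31.2, -79.2, 65.7], [31.6, 0.3, 72.2], [88.1, 81.8, 91.4]]
[1181.15403385 2233.90192307] [0.02564374 0.99967115]
```

View pics/g.png

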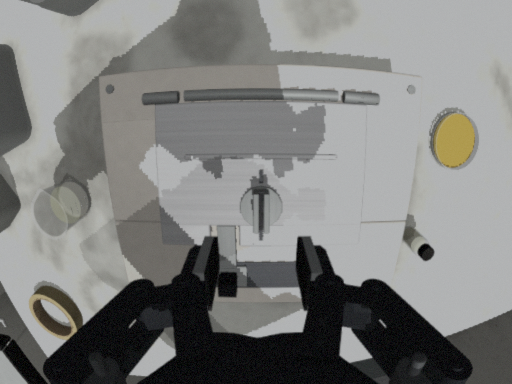

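The slot is in line with both marks (0.01 rad) and the tongue lies in the notch. I'll shut the fingers and go to the press spot.

Request:
apply_moves(delta_rot=[[0,0,0],[0,0,0],[0,0,0],[0,0,0],[0,0,0],[0,0,0],[0,0,0],[0,0,0],[0,0,0]], xyz=[[-0.33,0.77,0],[-0.33,0.77,0],[-0.33,0.77,0],[0,0,0.6],[0,0,0.6],[0,0,0.6],[0,0,0.6],[0,0,0.3],[0,0,0]], hand=[1,1,1,1,1,1,1,1,1])

```text
clock: 11.63
position: [554.7, 32.7, 78.2]
ee_rot: [0.997, -0.076, -0.003, 0.001]
contact_force: [-1.5, -0.9, 1.8]
gripper_width: 0.2
grasp_force: 1.0
```

Request:
apply_moves(delta_rot=[[0,0,0],[0,0,0],[0,0,0],[0,0,0],[0,0,0],[0,0,0],[0,0,0],[0,0,0]], xyz=[[0,0,0.1],[0,0,0.1],[0,0,0.1],[0,0,0.1],[0,0,0.1],[0,0,0.1],[0,0,0],[0,0,0]], hand=[1,1,1,1,1,1,1,1])

```text
clock: 12.3
position: [556.1, 33.3, 66.0]
ee_rot: [0.997, -0.076, -0.0, 0.0]
contact_force: [-3.9, 1.0, 6.5]
gripper_width: 0.2
grasp_force: 3.4
```

Request:
apply_moves(delta_rot=[[0,0,0],[0,0,0],[0,0,0],[0,0,0]], xyz=[[0,0,0.08],[0,0,0],[0,0,0],[0,0,0]], hand=[1,1,1,1])

```text
clock: 12.63
position: [556.1, 33.3, 65.6]
ee_rot: [0.997, -0.076, 0.0, 0.0]
contact_force: [-6.7, 2.1, 15.3]
gripper_width: -0.0
grasp_force: 7.8
```

```bash
python3 - <<'E'
from h import *
s=arm.read_state();print(s["clock"],s["position"],s["contact_force"])
p=eyes.get_image("wrist")
cv2.imwrite("pics/i.png",cv2.cvtColor(p["frame"],cv2.COLOR_RGB2BGR))
for k,zm in(("lock_grip",82),("fastener_grip",82),("panel",55)):
    r=nets.masks_of(k,p)
    if r:
        w=wpts(p,s,r[0]["region"]);w=w[(w[:,2]>zm)&(w[:,2]<102)];q=unit(w)
        if k=="panel":
            for a in(-30,-15,30,70):
                m=(abs(q[:,0]-a)<4)&(q[:,1]>25);print(a,m.sum(),np.median(q[m,2]) if m.any() else 0)
        elif len(w)>5:
            e=np.linalg.eigh(np.cov(q[:,:2].T));print(k,np.median(q,0),q[:,2].max(),e[1][:,1])
E
```

```text
12.6333 [556.09016742  33.25509624  65.60226246] [-6.71863654  2.06184047 15.25527699]
fastener_grip [-0.37627844  2.08785706 87.04257191] 89.52771946111828 [-0.99996611 -0.00823312]
-30 554 65.4435036247639
-15 845 65.5598389673853
30 1084 65.79930769741313
70 1142 65.98151648796116
```

View pics/i.png

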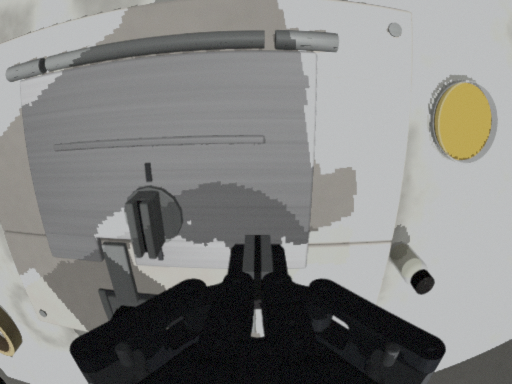

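The panel is flat at z≈65.5–66 mm from front to rear, held with 15 N. The slot (145,225) is still aligned, and the lock tongue (118,265) is in the notch.

```bash
python3 -c "
from bench import arm
print(arm.job_done())"
```

```text
the job is handed in; nothing more can be done
None
```

I handed the job in at about 12.7 s with the lock at its left stop, the fastener within about 0.01 rad of the marks, the panel held flush at about 15 N and the glassware not touched; no verdict came back.

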